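# Raise the ratchet sample stand four clicks and stand the cup in its dish

## Task

Pull the ratchet stand's column up by its knob, by exactly four clicks of the pawl and no more (it cannot come back down), then ease it gently down until it rests on the pawl and let go; never drop it or force it down. Once it is set, stand the specimen cup upright in the dish on the stand's tray, and leave the other things on the bench where they are.

Things in the scene. Friction and masses are not known exactly. Their poses are not given: they have to be found in the camera images.
- stand: Ratchet sample stand fixed to the bench: dark base plate 110 x 100 x 12 mm, square aluminium sleeve 40 x 40 mm, its top 135 mm above the bench. Origin: underside of the base, on the column's axis; z up, the tray arm points along +y; the pawl's boss with a small black plunger knob sticks out along -x (to 50 mm from the axis, 112 to 126 mm above the bench).
- sleeve: The square sleeve on the base plate, with the spring pawl in its top end. Origin: its foot on the axis, 12 mm above the bench. Sleeve and pawl bear at most 25 N. If the column is let go between notches it falls back to the last notch clicked; falling faster than 0.15 m/s, as it does when let go a few mm above its rest, counts as dropping it.
- column: Round 22 mm column with knob and tray; origin on its axis at the tray's underside (140 to 209 mm above the bench at the start). It slides up 0.03 to 0.06 m for the four clicks, does not turn, weighs 0.3 kg (3 to 4 N to lift). A spring pawl lets it go up, not down. It starts at rest in any notch. The notches are hidden in the sleeve, unevenly 7 to 14 mm apart, and its height does not tell the count.
- gauge (a joint): For judging only: a gauge inside the sleeve that follows the hidden notched rack at 1:1000 (at most 0.1 mm overall, so far below the reading noise; not visible). Grows as the column rises, m.
- pawl_point (a point): Point on the axis at the pawl's height (122 mm above the bench), fixed. Each notch is felt: the upward pull needed rises by 4 to 8 N, from about 3 to between 7 and 12 N, over the last 4 mm before the notch, then falls back at once as the pawl springs in: that is one click. Just after a click the column is less than 1 mm above its rest in the new notch; let down, it rests there.
- knob (a point): Centre of the black ribbed lifting knob on top of the column, on its axis: an upright cylinder 27 mm across, 37 mm high, this point 18 mm above its lower edge. Moves with the column (42 mm above the column's origin). Under the knob is a 16 mm stem 10 mm high; the tray's top lies 36 mm below this point.
- dish (a point): Centre of the inner floor of the round open dish on the tray arm, 85 mm from the column's axis along the stand's +y, 10 mm above the column's origin. The dish is 66 mm wide inside with a rim 8 mm high; moves with the column. Axes as the stand's.
- cup_1: Specimen cup with screwed-on lid, closed and solid, 60 mm high, standing on the bench: white tapered body about 52 mm across at its widest, lid 57 mm across from 46 to 59 mm height. The only such cup. Origin: centre of its underside; z up. 60 g.
- tally_counter: Bystander: small tally counter 28 x 48 x 50 mm, loose on the bench. Origin: underside.
- coverslips: Bystander: small flat carton 46 x 46 x 19 mm, loose on the bench. Origin: underside.
- iodine: Bystander: dropper bottle 38 mm across, 107 mm high, loose on the bench. Origin: underside.
Mind the look-alikes: they are no part of the job. Leave any grey or purple look-alike of the cup_1 alone.

How it is judged:
By the outcome, as a careful person would: the job done as asked, in the order asked, and still so for the second after the job is handed in, with the robot touching nothing.
It also fails if it takes over 72 s, if anything falls off the work surface, if the arm or the gripper's body presses on something with over 40 N, if the wrist force passes 120 N, or if a joint passes its speed limit or range.

## Robot

A 6-joint arm with a two-finger parallel gripper is mounted at the origin on the work surface; the furniture and walls round the work are solid. World frame = base frame: x ahead of the robot, y to its left, z up, the work surface at z = 0. Lengths are in mm, angles in degrees, forces in N, time in s.
With the tool pointing down it reaches from about 250 to 775 mm from the base axis. Payload 8.9 kg.
Tool frame: the origin (TCP) lies midway between the tips of the shut fingers; the grasp point (between the pads) lies 19 mm behind it; z points along the fingers, y is the line along which they close (so a half turn about z gives the same grasp; the last joint's range is limited). The gripper opens to 85 mm and grips with 20 to 120 N. Pads are 22 mm wide; open, the fingers measure 114 mm over their backs; the gripper's body (76 mm by 85 mm) begins 54 mm behind the grasp point. The pads swing forward as they close: fully open they stand 13 mm farther back than shut.
Start: joints at [65.701, 16.656, -8.789, 64.555, 0, 82.019], TCP at [147.501, 503.852, 231.305] pointing down, gripper open.
Joint ranges: [-144.48, 144.48], [-52.06, 99.96], [-74.48, 78.29], [-112.23, 115.85], [-86.99, 84.42], [-180, 180]. Speed limits (degrees/s): [127.2, 127.2, 159.86, 180, 180, 180].

## Interface

Orientations are given as a 3x3 rotation matrix whose columns are the frame's x, y, z axes.
In Python, from plant import arm, capture gives the robot as it stands.
- The arm moves only by the tool step_arm, never from a script. Its argument "steps" is a list of rows, each an object with "dp": the shift along the tool's x, y, z as a fraction of full scale, a list of three; "twist": the turn about the tool's z as a fraction of full scale. A call has 1 to 10 rows; each row shifts and turns the commanded pose from where the row before left it, along the tool's axes as they then stand; what a row does not reach is not made up. Full scale, the value 1, is 400 mm for a shift and 45 degrees for a turn. A row lasts 1/10 s, in which the tool goes at most 50 mm and 8.59 degrees, less where a joint would pass 70% of its speed; a pose out of reach is approached as far as the arm can. A call with a number of a shift or a turn outside -1 to 1 is refused whole. A call with a gripper value outside its range is refused whole. "fingers" is the gripper command: -1 is shut, 1 is fully open, values between are in proportion, set as the call begins (left out, the last holds). The fingers move at their own pace and stop on an object; the grip force is fixed at half the most. Time passes only in rows, so rows that do not move let the fingers close. It gives the time, the measured TCP pose, the force, the opening and the grip force at its end, in the units of the state.
- arm.sense(): the state, without advancing time (a new reading comes with each control period).
- capture(name): name is "scene" or "top" or "wrist"; returns a dict with "frame" (384x512x3 uint8, blue, green, red), "vfov" (degrees; the focal length in pixels is half the picture's height over the tangent of half this angle, whatever the lens; pixels are square), "cx", "cy" (the principal point, pixels), "xyz" and "rotation" of the camera in the world. Camera axes: x right, y up, looking along -z (the intrinsics and any distortion apply to the point x, -y, -z); pixel columns grow to the right and rows downward; lengths in mm; the calibration is good to about 2 mm. A picture is of the moment at which its call begins. There is no depth.
- arm.job_done(): hands the job in; it is judged then, once.
The state is a dict: "time_s": time; "qpos": joint angles; "qvel": joint speeds; "joint_efforts": joint torques, N m; "eef_pos": TCP position; "ee_rot": TCP orientation; "force": force on the tool from outside, world axes, zero at the start; "wrist_torque": the same for the moment, N m; "gripper_width": finger opening in mm; "grasp_force": force on a finger pad.
Only numpy, scipy, OpenCV 4.12 (cv2) and the standard library are available. Lean on these libraries where they do the work, as an engineer would, in place of code of your own. Each camera call takes 0.05 s, during which the arm holds its last target. There are 200 camera calls.

## Working session

There is one attempt and no reset: what is moved stays moved. The work goes in short steps, Python scripts to look and compute and a tool call to move; the robot and the scene stay as the last step left them, time stands still between calls to the robot, and variables do not carry over. Pictures are saved under pics/ and viewed, at most 10 in all, crops included, and the job is handed in when it is done.

Besides the shell and the picture viewer there is one more tool, called after ">>>" in YAML: its name, and indented under it one key for each argument. step_arm: Moves the arm, as the interface text tells. Its arguments: {"type":"object","properties":{"steps":{"type":"array","items":{"type":"object","properties":{"dp":{"type":"array","items":{"type":"number"}},"twist":{"type":"number"}}}},"fingers":{"type":"number"}},"required":["steps"]}

```bash
ls; mkdir -p pics; cat > h.py <<'E'
import numpy as np, cv2
from plant import arm, capture
def cap(n,f):
    c=capture(n); cv2.imwrite('pics/'+f,c['frame']); return c
def ray(c,u,v):
    f=c['frame'].shape[0]/2/np.tan(np.radians(c['vfov'])/2)
    d=np.array([(u-c['cx'])/f,-(v-c['cy'])/f,-1.0]); return np.array(c['xyz'],float),np.array(c['rotation'])@d
def onz(c,u,v,z):
    o,d=ray(c,u,v); return o+d*(z-o[2])/d[2]
def tri(c1,p1,c2,p2):
    o,d=ray(c1,*p1);q,e=ray(c2,*p2)
    s=np.linalg.lstsq(np.c_[d,-e],q-o,rcond=None)[0]; a=o+s[0]*d;b=q+s[1]*e
    return (a+b)/2,np.linalg.norm(a-b)
def proj(c,P):
    f=c['frame'].shape[0]/2/np.tan(np.radians(c['vfov'])/2)
    x=np.array(c['rotation']).T@(np.array(P,float)-c['xyz']); return c['cx']-f*x[0]/x[2],c['cy']+f*x[1]/x[2]
E
python3 - <<'E'
from h import *
import pickle
a=cap('scene','s0.png');b=cap('top','t0.png')
pickle.dump((a,b),open('c0.pkl','wb'))
cv2.imwrite('pics/both0.png',np.hstack([a['frame'],b['frame']])[:, :])
for c in(a,b): print({k:v for k,v in c.items() if k!='frame'})
s=arm.sense();print(s['eef_pos'],s['ee_rot'],s['force'],s['gripper_width'],s['time_s'])
E
```

```text
pics
{'vfov': 51.05062651711311, 'cx': 263.6586433113096, 'cy': 189.31121630626092, 'xyz': array([1159.65220513,  706.59401373,  570.49069823]), 'rotation': array([[-0.73004899, -0.30610486,  0.61100597],
       [ 0.68335088, -0.33711959,  0.64759707],
       [ 0.00774948,  0.89030904,  0.45529084]])}
{'vfov': 45.18397787313887, 'cx': 257.5416588606054, 'cy': 192.94950047712686, 'xyz': array([ 514.91696828,  103.56522397, 1046.97505418]), 'rotation': array([[ 0.0254532 ,  0.99759096, -0.06453228],
       [-0.99908616,  0.02760235,  0.03263359],
       [ 0.03433622,  0.06364268,  0.99738189]])}
[147.34349347 503.50114581 230.80033071] [[-9.59718409e-01  2.80963260e-01 -4.70673610e-04]
 [ 2.80963612e-01  9.59717842e-01 -1.05467463e-03]
 [ 1.55389039e-04 -1.14443281e-03 -9.99999333e-01]] [-1.16229353  1.22294109 -0.11463537] 85.7785432459246 0.1
```

View pics/s0.png

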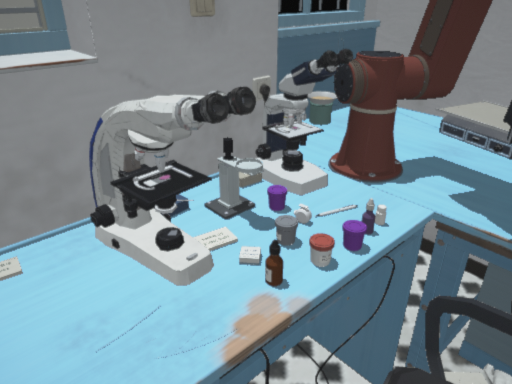

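View pics/t0.png

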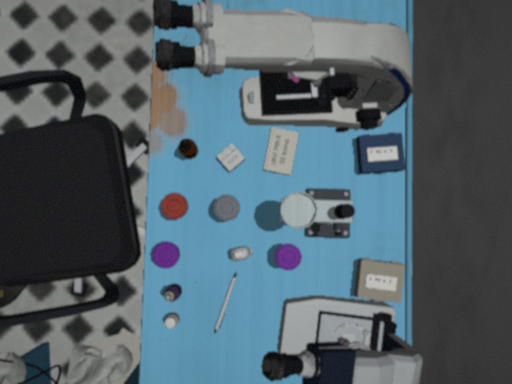

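The scene view shows a red-lidded white cup at (321,250) and the stand with its black knob at (228,148). In the top view the red lid is at (174,206), the knob at (344,211) and the dish at (298,210).
Cup candidates, by scene pixel: red lid (321,250), grey (287,230), purple (277,197) and purple (354,235). The red-lidded white cup fits the description, since grey and purple are excluded. I'll confirm with a crop and measure.

```bash
python3 - <<'E'
from h import *
import pickle
a,b=pickle.load(open('c0.pkl','rb'))
A=a['frame'];B=b['frame']
c1=cv2.resize(A[120:280,200:400],None,fx=3,fy=3,interpolation=2)
c2=cv2.resize(B[170:250,150:370],None,fx=2.72,fy=2.72,interpolation=2)[:, :600]
cv2.imwrite('pics/crop.png',c1)
def blob(m,x0,x1,y0,y1):
    k=np.zeros(m.shape,np.uint8);k[y0:y1,x0:x1]=m[y0:y1,x0:x1]
    n,l,s,ce=cv2.connectedComponentsWithStats(k);i=1+np.argmax(s[1:,4]);return ce[i],s[i]
def red(F): 
    h=cv2.cvtColor(F,cv2.COLOR_BGR2HSV);return (((h[...,0]<12)|(h[...,0]>170))&(h[...,1]>110)&(h[...,2]>60)).astype(np.uint8)
dark=lambda F:(F.max(2)<60).astype(np.uint8)
rb,sb=blob(red(B),150,200,185,230);print('red top',rb,sb,onz(b,*rb,59), 'dia',np.linalg.norm(onz(b,sb[0],rb[1],59)-onz(b,sb[0]+sb[2],rb[1],59)))
ra,sa=blob(red(A),300,345,225,275);print('red scene',ra,sa)
print(tri(a,(ra[0],ra[1]),b,rb))
kb,s1=blob(dark(B),330,360,198,225);ka,s2=blob(dark(A),215,240,130,162)
print('knob',kb,s1,ka,s2,tri(a,ka,b,kb))
w=((B.min(2)>140)).astype(np.uint8);d,s3=blob(w,270,322,185,235);print('dish',d,s3,[onz(b,*d,z) for z in(150,180,220)])
# base plate dark
h=(B.max(2)<95).astype(np.uint8);print(blob(h,295,360,180,245))
for n,(u,v) in dict(iod=(188,148),cov=(231,157),tally=(240,254),grey=(225,208),pur1=(288,257),pur2=(166,255)).items(): print(n,onz(b,u,v,50)[:2].round())
E
```

```text
red top [173.79079498 205.76778243] [162 194  25  25 478] [546.55951997 248.93966522  59.        ] dia 52.94793268121573
red scene [321.70588235 241.76838235] [311 235  22  15 272]
(array([546.87718642, 249.48198916,  54.01835023]), np.float64(0.4933483719420606))
knob [343.15311005 210.89952153] [334 205  20  13 209] [227.96407186 147.5748503 ] [224 138   9  21 167] (array([541.71116002, -87.45423678, 181.89663389]), np.float64(0.7594151349128226))
dish [297.14682081 210.00693642] [281 193  34  35 865] [array([541.76871153,  -3.88458099, 150.        ]), array([ 5.40870635e+02, -2.90842087e-01,  1.80000000e+02]), array([539.67319949,   4.50080979, 220.        ])]
(array([327.50274223, 229.57586837]), array([305, 222,  44,  16, 547], dtype=int32))
iod [673. 224.]
cov [656. 131.]
tally [447. 105.]
grey [545. 140.]
pur1 [443.   2.]
pur2 [441. 263.]
```

View pics/crop.png

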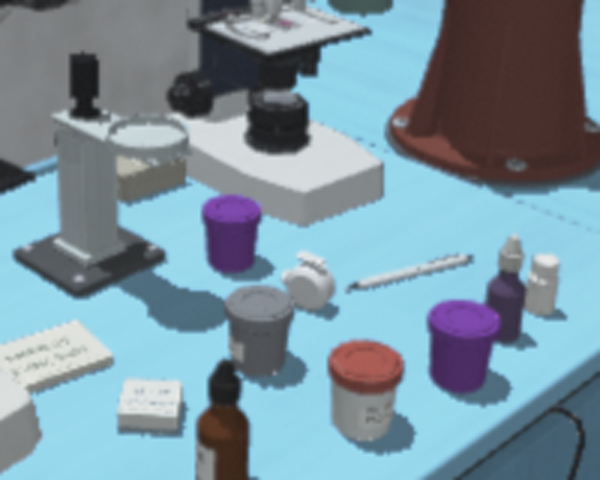

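The crop confirms it: white body, red lid, at crop (366,385), with the grey cup at (260,330) and the purple ones at (232,232) and (460,345). The knob centre triangulates to z=182, which is 140+42 as expected. The dish is about 84 mm from it along world +y. I'll move towards the knob at about z=260 and stop halfway to check how clear the arm is of the microscope.

>>> step_arm:
  steps:
    - {"dp": [-0.07, -0.058, -0.006]}
    - {"dp": [-0.07, -0.058, -0.006]}
    - {"dp": [-0.07, -0.058, -0.006]}
    - {"dp": [-0.07, -0.058, -0.006]}
    - {"dp": [-0.07, -0.058, -0.006]}
    - {"dp": [-0.07, -0.058, -0.006]}
    - {"dp": [-0.07, -0.058, -0.006]}
    - {"dp": [-0.07, -0.058, -0.006]}
    - {"dp": [-0.07, -0.058, -0.006]}
    - {"dp": [-0.07, -0.058, -0.006]}

```text
$.steps[0]: bad value
```

```bash
python3 - <<'E'
from h import *
import pickle
a,b=pickle.load(open('c0.pkl','rb'))
print(tri(a,(345,57),b,(268,366)), tri(a,(322,66),b,(268,366)))
c=cap('scene','s1.png');s=arm.sense();print(s['eef_pos'],s['qpos'],s['force'],s['time_s'])
E
```

```text
(array([311.3361279 ,  74.91575301, 407.99093943]), np.float64(31.74713583938045)) (array([324.14932927,  51.4447121 , 387.60284987]), np.float64(26.053425395580295))
[147.35786747 503.56661192 230.88223247] [ 6.57013631e+01  1.66811202e+01 -8.81892112e+00  6.45553125e+01
  1.78367243e-03  8.20183029e+01] [ 0.03648385 -1.33302473 -0.26962247] 0.15
```

View pics/s1.png

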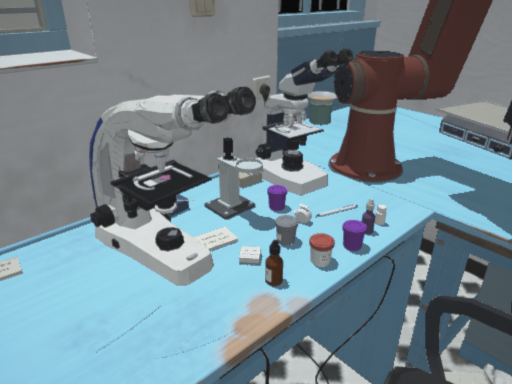

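The scene is unchanged: the row needs a twist value, so the move was refused and nothing moved. The navy microscope's eyepiece is near (320,50) at up to about 390 mm, so I'll go halfway and look.

>>> step_arm:
  steps:
    - {"dp": [-0.07, -0.058, -0.006], "twist": 0}
    - {"dp": [-0.07, -0.058, -0.006], "twist": 0}
    - {"dp": [-0.07, -0.058, -0.006], "twist": 0}
    - {"dp": [-0.07, -0.058, -0.006], "twist": 0}
    - {"dp": [-0.07, -0.058, -0.006], "twist": 0}
    - {"dp": [-0.07, -0.058, -0.006], "twist": 0}
    - {"dp": [-0.07, -0.058, -0.006], "twist": 0}
    - {"dp": [-0.07, -0.058, -0.006], "twist": 0}
    - {"dp": [-0.07, -0.058, -0.006], "twist": 0}
    - {"dp": [-0.07, -0.058, -0.006], "twist": 0}

```text
time_s: 1.15
eef_pos: [351.5, 201.2, 255.4]
ee_rot: [[-0.96, 0.281, 0.0], [0.281, 0.96, 0.0], [-0.0, 0.0, -1.0]]
force: [1.1, 0.7, 0.5]
gripper_width: 85.4
grasp_force: 0.0
```

```bash
python3 - <<'E'
from h import *
c=cap('scene','s2.png');d=cap('top','t2.png');s=arm.sense();print(s['eef_pos'],s['qpos'],s['force'],s['time_s'])
cv2.imwrite('pics/st2.png',cv2.resize(np.hstack([c['frame'],d['frame']]),(800,300),interpolation=cv2.INTER_AREA))
E
```

```text
[353.04936147 199.84159596 255.48145328] [ 1.92094268e+01  2.70250679e+00 -2.22291826e+01  6.50256491e+01
 -6.12124941e-02  3.57760060e+01] [ 0.05679246  0.39213408 -0.41471447] 1.25
```

View pics/st2.png

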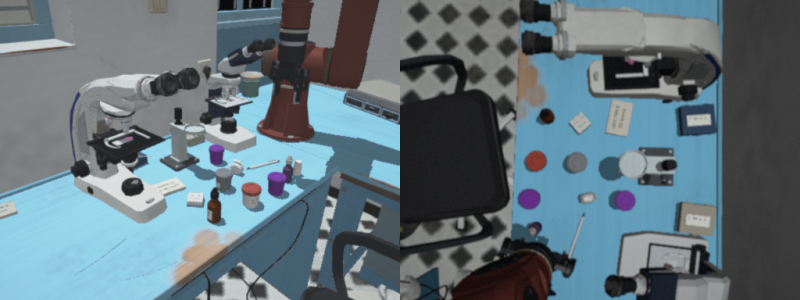

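The left half of the view shows the gripper hanging near (165,70). In the right half the arm is at the bottom, around (530,280), the stand at (655,167) and the cup at (536,161). With the upper arm near vertical, the forearm slopes down from a high elbow, so it clears the microscope. I'll go out in x first, then across.

>>> step_arm:
  steps:
    - {"dp": [-0.09, 0.027, 0], "twist": 0}
    - {"dp": [-0.09, 0.027, 0], "twist": 0}
    - {"dp": [-0.09, 0.027, 0], "twist": 0}
    - {"dp": [-0.09, 0.027, 0], "twist": 0}
    - {"dp": [-0.09, 0.027, 0], "twist": 0}
    - {"dp": [0, 0, 0], "twist": 0}

```text
time_s: 1.85
eef_pos: [542.1, 204.0, 253.7]
ee_rot: [[-0.959, 0.282, -0.0], [0.282, 0.959, -0.0], [0.0, -0.0, -1.0]]
force: [-0.3, 0.3, -0.6]
gripper_width: 85.7
grasp_force: 0.0
```

>>> step_arm:
  steps:
    - {"dp": [-0.025, -0.086, 0], "twist": 0}
    - {"dp": [-0.025, -0.086, 0], "twist": 0}
    - {"dp": [-0.025, -0.086, 0], "twist": 0}
    - {"dp": [-0.025, -0.086, 0], "twist": 0}
    - {"dp": [-0.025, -0.086, 0], "twist": 0}
    - {"dp": [-0.025, -0.086, 0], "twist": 0}
    - {"dp": [-0.025, -0.086, 0], "twist": 0}
    - {"dp": [0, 0, 0], "twist": 0}
  fingers: 0

```text
time_s: 2.65
eef_pos: [538.0, -49.7, 255.1]
ee_rot: [[-0.959, 0.284, -0.001], [0.284, 0.959, -0.001], [0.0, -0.001, -1.0]]
force: [0.0, -0.1, 0.0]
gripper_width: 42.7
grasp_force: 0.0
```

```bash
python3 - <<'E'
from h import *
import pickle
c=cap('wrist','w3.png');s=arm.sense();print(s['eef_pos'],s['qpos'],s['force'],s['time_s'],s['gripper_width'])
pickle.dump(c,open('w3.pkl','wb'))
print({k:v for k,v in c.items() if k!='frame'}, proj(c,(542,-87.5,200)))
E
```

```text
[537.92229222 -47.89943118 255.11058455] [-1.28502443e+01  1.76669708e+01 -3.76093860e+00  6.86099831e+01
  6.37530427e-03  3.61401676e+00] [-0.41877948  0.84875271 -0.76919491] 2.7 42.93262312634784
{'vfov': 58.341234713994595, 'cx': 253.95426255663696, 'cy': 189.64853665690984, 'xyz': array([459.34969083, -25.81964913, 398.49827162]), 'rotation': array([[ 2.82725201e-01, -9.08560725e-01, -3.07544907e-01],
       [ 9.59200753e-01,  2.67593679e-01,  9.12553508e-02],
       [-6.13954699e-04, -3.20797493e-01,  9.47147608e-01]])} (np.float64(197.93822242733347), np.float64(233.4888437236244))
```

View pics/w3.png

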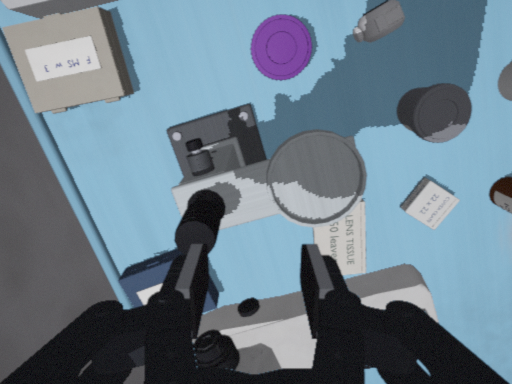

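The wrist view shows the knob's top at about (198,234), right where (542,-87.5) projects (198,233). The dish is at (316,178) and the pawl boss at (200,155). I'll centre over the knob and go down around it.

>>> step_arm:
  steps:
    - {"dp": [-0.019, -0.046, 0], "twist": 0}
    - {"dp": [-0.019, -0.046, 0], "twist": 0}
    - {"dp": [0, 0, 0], "twist": 0}
    - {"dp": [0, 0, 0], "twist": 0}

```text
time_s: 3.1
eef_pos: [542.5, -85.3, 255.2]
ee_rot: [[-0.96, 0.281, -0.001], [0.281, 0.96, 0.001], [0.001, 0.001, -1.0]]
force: [-1.3, 0.1, -0.5]
gripper_width: 42.7
grasp_force: 0.0
```

```bash
python3 - <<'E'
from h import *
import pickle
c=cap('wrist','w4.png');s=arm.sense();print(s['eef_pos'],s['ee_rot'],s['force'],s['time_s'])
F=c['frame'];print(proj(c,(542,-87.5,200)),proj(c,(542,-87.5,182)))
cv2.imwrite('pics/w4c.png',cv2.resize(F[150:384,120:400],None,fx=2,fy=2,interpolation=2))
E
```

```text
[542.45980483 -85.10999005 255.2281428 ] [[-9.59964098e-01  2.80122729e-01 -4.32723848e-04]
 [ 2.80122405e-01  9.59964046e-01  6.83714391e-04]
 [ 6.06923277e-04  5.35125623e-04 -9.99999673e-01]] [-0.13720797 -0.38984754 -0.98188158] 3.15
(np.float64(249.23914791116488), np.float64(212.59749077183994)) (np.float64(249.56306980653216), np.float64(202.34141164817513))
```

View pics/w4c.png

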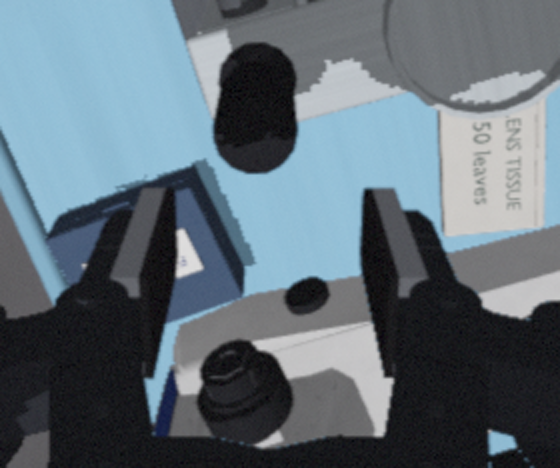

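The crop shows the knob's top centred at (256,131) in the crop, image (248,215.5). That puts the knob at about (543.5,-88.7). Now going down with small corrections.

>>> step_arm:
  steps:
    - {"dp": [-0.005, -0.008, 0.0], "twist": 0}
    - {"dp": [0, 0, 0.035], "twist": 0}
    - {"dp": [0, 0, 0.035], "twist": 0}
    - {"dp": [0, 0, 0.035], "twist": 0}
    - {"dp": [0, 0, 0.035], "twist": 0}
    - {"dp": [0, 0, 0.035], "twist": 0}
    - {"dp": [0, 0, 0.035], "twist": 0}
    - {"dp": [0, 0, 0.018], "twist": 0}
    - {"dp": [0, 0, 0], "twist": 0}
    - {"dp": [0, 0, 0], "twist": 0}

```text
time_s: 4.15
eef_pos: [544.0, -90.0, 164.6]
ee_rot: [[-0.96, 0.281, 0.0], [0.281, 0.96, -0.0], [-0.0, 0.0, -1.0]]
force: [-0.7, 0.3, 0.6]
gripper_width: 42.9
grasp_force: 0.0
```

>>> step_arm:
  steps:
    - {"dp": [0, 0, 0], "twist": 0}
    - {"dp": [0, 0, 0], "twist": 0}
    - {"dp": [0, 0, 0], "twist": 0}
  fingers: -0.25

```text
time_s: 4.45
eef_pos: [544.0, -90.3, 164.5]
ee_rot: [[-0.96, 0.281, 0.001], [0.281, 0.96, -0.0], [-0.001, -0.0, -1.0]]
force: [-0.4, 0.7, 0.7]
gripper_width: 32.0
grasp_force: 0.0
```

>>> step_arm:
  steps:
    - {"dp": [0, 0, 0], "twist": 0}
    - {"dp": [0, 0, 0], "twist": 0}
  fingers: -0.3

```text
time_s: 4.65
eef_pos: [543.8, -90.2, 164.2]
ee_rot: [[-0.96, 0.281, 0.0], [0.281, 0.96, -0.0], [-0.0, -0.0, -1.0]]
force: [-0.5, 0.1, 0.3]
gripper_width: 30.1
grasp_force: 0.0
```

>>> step_arm:
  steps:
    - {"dp": [0, 0.003, 0], "twist": 0}
    - {"dp": [0, 0, 0], "twist": 0}

```text
time_s: 4.85
eef_pos: [544.1, -88.9, 164.1]
ee_rot: [[-0.96, 0.281, 0.0], [0.281, 0.96, 0.0], [-0.0, 0.0, -1.0]]
force: [-0.4, 0.7, -0.1]
gripper_width: 29.4
grasp_force: 0.0
```

>>> step_arm:
  steps:
    - {"dp": [0, 0, 0], "twist": 0}
    - {"dp": [0, 0, 0], "twist": 0}
  fingers: -0.33

```text
time_s: 5.05
eef_pos: [544.1, -89.0, 164.1]
ee_rot: [[-0.96, 0.281, -0.0], [0.281, 0.96, -0.0], [0.0, -0.0, -1.0]]
force: [-0.4, 0.2, 0.2]
gripper_width: 28.5
grasp_force: 0.0
```

>>> step_arm:
  steps:
    - {"dp": [0, 0, 0], "twist": 0}
    - {"dp": [0, 0, 0], "twist": 0}
  fingers: -0.35

```text
time_s: 5.25
eef_pos: [544.1, -89.1, 164.1]
ee_rot: [[-0.96, 0.281, 0.0], [0.281, 0.96, -0.0], [-0.0, -0.0, -1.0]]
force: [-1.4, -0.2, 0.6]
gripper_width: 27.5
grasp_force: 0.2
```

>>> step_arm:
  steps:
    - {"dp": [0, 0, 0], "twist": 0}
  fingers: -0.4

```text
time_s: 5.35
eef_pos: [543.9, -89.8, 164.2]
ee_rot: [[-0.96, 0.281, -0.0], [0.281, 0.96, -0.002], [-0.0, -0.002, -1.0]]
force: [-2.0, -4.1, 1.5]
gripper_width: 25.7
grasp_force: 5.8
```

>>> step_arm:
  steps:
    - {"dp": [0, 0, 0], "twist": 0}
    - {"dp": [0, 0, 0], "twist": 0}
  fingers: -0.5

```text
time_s: 5.55
eef_pos: [543.9, -89.8, 164.3]
ee_rot: [[-0.96, 0.281, -0.0], [0.281, 0.96, -0.001], [-0.0, -0.001, -1.0]]
force: [-2.0, -5.1, 2.5]
gripper_width: 24.6
grasp_force: 58.6
```

>>> step_arm:
  steps:
    - {"dp": [0, 0, 0], "twist": 0}
    - {"dp": [0, 0, 0], "twist": 0}
  fingers: -1

```text
time_s: 5.75
eef_pos: [543.9, -89.8, 164.3]
ee_rot: [[-0.96, 0.281, -0.0], [0.281, 0.96, -0.001], [-0.0, -0.001, -1.0]]
force: [-2.1, -3.6, 2.7]
gripper_width: 24.6
grasp_force: 58.6
```

Gripped. There's a small side load of about 5 N along -y, so I'll relieve it and start lifting in 1 mm steps.

>>> step_arm:
  steps:
    - {"dp": [0, -0.002, -0.001], "twist": 0}
    - {"dp": [0, 0, 0], "twist": 0}

```text
time_s: 5.95
eef_pos: [543.9, -89.9, 164.5]
ee_rot: [[-0.96, 0.281, 0.0], [0.281, 0.96, 0.0], [0.0, 0.0, -1.0]]
force: [-1.0, -1.9, 0.1]
gripper_width: 24.7
grasp_force: 59.0
```

>>> step_arm:
  steps:
    - {"dp": [0, 0, -0.0025], "twist": 0}
    - {"dp": [0, 0, 0], "twist": 0}

```text
time_s: 6.15
eef_pos: [543.8, -89.9, 165.3]
ee_rot: [[-0.96, 0.281, -0.0], [0.281, 0.96, -0.0], [0.0, -0.0, -1.0]]
force: [-0.3, -3.7, -3.0]
gripper_width: 24.8
grasp_force: 58.9
```

>>> step_arm:
  steps:
    - {"dp": [0, 0, -0.0025], "twist": 0}
    - {"dp": [0, 0, 0], "twist": 0}

```text
time_s: 6.35
eef_pos: [543.8, -89.9, 166.5]
ee_rot: [[-0.96, 0.281, -0.0], [0.281, 0.96, -0.0], [0.0, -0.0, -1.0]]
force: [1.2, -3.3, -3.1]
gripper_width: 24.4
grasp_force: 58.9
```

>>> step_arm:
  steps:
    - {"dp": [0, 0, -0.0025], "twist": 0}
    - {"dp": [0, 0, 0], "twist": 0}

```text
time_s: 6.55
eef_pos: [543.8, -89.9, 167.6]
ee_rot: [[-0.96, 0.281, -0.0], [0.281, 0.96, -0.0], [0.0, -0.0, -1.0]]
force: [-0.4, -3.5, -2.8]
gripper_width: 24.7
grasp_force: 58.9
```

>>> step_arm:
  steps:
    - {"dp": [0, 0, -0.0025], "twist": 0}
    - {"dp": [0, 0, 0], "twist": 0}

```text
time_s: 6.75
eef_pos: [543.8, -89.8, 168.6]
ee_rot: [[-0.96, 0.281, -0.0], [0.281, 0.96, -0.0], [0.0, -0.0, -1.0]]
force: [-0.2, -3.3, -3.0]
gripper_width: 24.7
grasp_force: 58.9
```

>>> step_arm:
  steps:
    - {"dp": [0, 0, -0.0025], "twist": 0}
    - {"dp": [0, 0, 0], "twist": 0}

```text
time_s: 6.95
eef_pos: [543.8, -89.9, 169.6]
ee_rot: [[-0.96, 0.281, 0.0], [0.281, 0.96, -0.0], [-0.0, -0.0, -1.0]]
force: [-0.7, -3.4, -1.5]
gripper_width: 24.5
grasp_force: 58.9
```

>>> step_arm:
  steps:
    - {"dp": [0, 0, -0.0025], "twist": 0}
    - {"dp": [0, 0, 0], "twist": 0}

```text
time_s: 7.15
eef_pos: [543.8, -89.8, 170.6]
ee_rot: [[-0.96, 0.281, -0.0], [0.281, 0.96, -0.0], [0.0, -0.0, -1.0]]
force: [0.3, -3.3, -3.6]
gripper_width: 24.6
grasp_force: 58.9
```

>>> step_arm:
  steps:
    - {"dp": [0, 0, -0.0025], "twist": 0}
    - {"dp": [0, 0, 0], "twist": 0}

```text
time_s: 7.35
eef_pos: [543.8, -89.9, 171.6]
ee_rot: [[-0.96, 0.281, -0.0], [0.281, 0.96, -0.0], [-0.0, -0.0, -1.0]]
force: [-0.8, -2.4, -1.7]
gripper_width: 24.4
grasp_force: 58.9
```

>>> step_arm:
  steps:
    - {"dp": [0, 0, -0.0025], "twist": 0}
    - {"dp": [0, 0, 0], "twist": 0}

```text
time_s: 7.55
eef_pos: [543.9, -89.9, 172.7]
ee_rot: [[-0.96, 0.281, 0.0], [0.281, 0.96, -0.0], [-0.0, -0.0, -1.0]]
force: [-1.0, -3.3, -2.5]
gripper_width: 24.6
grasp_force: 58.9
```

>>> step_arm:
  steps:
    - {"dp": [0, 0, -0.0025], "twist": 0}
    - {"dp": [0, 0, 0], "twist": 0}

```text
time_s: 7.75
eef_pos: [543.9, -89.8, 173.6]
ee_rot: [[-0.96, 0.281, 0.0], [0.281, 0.96, -0.0], [-0.0, -0.0, -1.0]]
force: [-0.1, -3.4, -2.1]
gripper_width: 24.4
grasp_force: 59.0
```

>>> step_arm:
  steps:
    - {"dp": [0, 0, -0.0025], "twist": 0}
    - {"dp": [0, 0, 0], "twist": 0}

```text
time_s: 7.95
eef_pos: [543.8, -89.8, 174.3]
ee_rot: [[-0.96, 0.281, -0.0], [0.281, 0.96, 0.0], [0.0, -0.0, -1.0]]
force: [0.5, -3.4, -6.3]
gripper_width: 24.8
grasp_force: 59.4
```

>>> step_arm:
  steps:
    - {"dp": [0, 0, -0.0025], "twist": 0}
    - {"dp": [0, 0, 0], "twist": 0}

```text
time_s: 8.15
eef_pos: [543.7, -89.8, 175.1]
ee_rot: [[-0.96, 0.281, -0.001], [0.281, 0.96, 0.0], [0.001, -0.0, -1.0]]
force: [1.6, -4.7, -11.4]
gripper_width: 24.5
grasp_force: 59.6
```

>>> step_arm:
  steps:
    - {"dp": [0, 0, -0.0025], "twist": 0}
    - {"dp": [0, 0, 0], "twist": 0}

```text
time_s: 8.35
eef_pos: [543.7, -89.8, 176.3]
ee_rot: [[-0.96, 0.281, -0.0], [0.281, 0.96, 0.0], [0.0, -0.0, -1.0]]
force: [1.4, -3.2, -10.9]
gripper_width: 24.4
grasp_force: 59.8
```

>>> step_arm:
  steps:
    - {"dp": [0, 0, -0.0025], "twist": 0}
    - {"dp": [0, 0, 0], "twist": 0}

```text
time_s: 8.55
eef_pos: [543.8, -89.8, 177.5]
ee_rot: [[-0.96, 0.281, -0.0], [0.281, 0.96, 0.0], [0.0, -0.0, -1.0]]
force: [1.3, -4.4, -10.4]
gripper_width: 24.7
grasp_force: 59.8
```

>>> step_arm:
  steps:
    - {"dp": [0, 0, -0.0025], "twist": 0}
    - {"dp": [0, 0, 0], "twist": 0}

```text
time_s: 8.75
eef_pos: [543.9, -89.9, 179.2]
ee_rot: [[-0.96, 0.281, 0.0], [0.281, 0.96, -0.0], [-0.0, -0.0, -1.0]]
force: [-1.3, -3.3, -3.9]
gripper_width: 24.6
grasp_force: 60.7
```

>>> step_arm:
  steps:
    - {"dp": [0, 0, -0.0025], "twist": 0}
    - {"dp": [0, 0, 0], "twist": 0}

```text
time_s: 8.95
eef_pos: [543.9, -89.9, 180.1]
ee_rot: [[-0.96, 0.281, 0.001], [0.281, 0.96, -0.0], [-0.001, -0.0, -1.0]]
force: [-2.7, -2.8, -1.9]
gripper_width: 24.4
grasp_force: 60.7
```

>>> step_arm:
  steps:
    - {"dp": [0, 0, -0.0025], "twist": 0}
    - {"dp": [0, 0, 0], "twist": 0}

```text
time_s: 9.15
eef_pos: [543.9, -89.8, 180.8]
ee_rot: [[-0.96, 0.281, 0.0], [0.281, 0.96, -0.0], [-0.0, -0.0, -1.0]]
force: [-2.0, -4.2, -2.4]
gripper_width: 24.8
grasp_force: 60.7
```

>>> step_arm:
  steps:
    - {"dp": [0, 0, -0.0025], "twist": 0}
    - {"dp": [0, 0, 0], "twist": 0}

```text
time_s: 9.35
eef_pos: [543.9, -89.8, 181.6]
ee_rot: [[-0.96, 0.281, 0.0], [0.281, 0.96, -0.0], [-0.0, -0.0, -1.0]]
force: [-2.5, -3.8, -1.8]
gripper_width: 24.6
grasp_force: 60.7
```

Click 1 at about z=178. Continuing.

>>> step_arm:
  steps:
    - {"dp": [0, 0, -0.0025], "twist": 0}
    - {"dp": [0, 0, 0], "twist": 0}

```text
time_s: 9.55
eef_pos: [543.9, -89.8, 182.6]
ee_rot: [[-0.96, 0.281, 0.0], [0.281, 0.96, 0.0], [-0.0, 0.0, -1.0]]
force: [-1.2, -3.7, -2.8]
gripper_width: 24.5
grasp_force: 60.7
```

>>> step_arm:
  steps:
    - {"dp": [0, 0, -0.0025], "twist": 0}
    - {"dp": [0, 0, 0], "twist": 0}

```text
time_s: 9.75
eef_pos: [543.9, -89.8, 183.6]
ee_rot: [[-0.96, 0.281, 0.0], [0.281, 0.96, -0.0], [-0.0, -0.0, -1.0]]
force: [-1.6, -3.3, -2.2]
gripper_width: 24.3
grasp_force: 60.7
```

>>> step_arm:
  steps:
    - {"dp": [0, 0, -0.0025], "twist": 0}
    - {"dp": [0, 0, 0], "twist": 0}

```text
time_s: 9.95
eef_pos: [543.9, -89.9, 184.6]
ee_rot: [[-0.96, 0.281, 0.0], [0.281, 0.96, -0.0], [-0.0, -0.0, -1.0]]
force: [-2.1, -3.0, -2.1]
gripper_width: 24.9
grasp_force: 60.7
```

>>> step_arm:
  steps:
    - {"dp": [0, 0, -0.0025], "twist": 0}
    - {"dp": [0, 0, 0], "twist": 0}

```text
time_s: 10.15
eef_pos: [543.9, -89.8, 185.6]
ee_rot: [[-0.96, 0.281, 0.0], [0.281, 0.96, -0.0], [-0.0, -0.0, -1.0]]
force: [-1.6, -4.1, -2.2]
gripper_width: 24.7
grasp_force: 60.7
```

>>> step_arm:
  steps:
    - {"dp": [0, 0, -0.0025], "twist": 0}
    - {"dp": [0, 0, 0], "twist": 0}

```text
time_s: 10.35
eef_pos: [543.9, -89.8, 186.6]
ee_rot: [[-0.96, 0.281, 0.0], [0.281, 0.96, -0.0], [-0.0, -0.0, -1.0]]
force: [-1.2, -3.1, -2.6]
gripper_width: 24.7
grasp_force: 60.7
```

>>> step_arm:
  steps:
    - {"dp": [0, 0, -0.0025], "twist": 0}
    - {"dp": [0, 0, 0], "twist": 0}

```text
time_s: 10.55
eef_pos: [543.8, -89.8, 187.3]
ee_rot: [[-0.96, 0.281, -0.0], [0.281, 0.96, 0.0], [0.0, 0.0, -1.0]]
force: [-1.6, -3.8, -6.0]
gripper_width: 24.5
grasp_force: 60.3
```

>>> step_arm:
  steps:
    - {"dp": [0, 0, -0.0025], "twist": 0}
    - {"dp": [0, 0, 0], "twist": 0}

```text
time_s: 10.75
eef_pos: [543.8, -89.8, 188.1]
ee_rot: [[-0.96, 0.281, -0.0], [0.281, 0.96, 0.0], [0.0, 0.0, -1.0]]
force: [0.6, -4.3, -11.2]
gripper_width: 24.6
grasp_force: 59.8
```

>>> step_arm:
  steps:
    - {"dp": [0, 0, -0.0025], "twist": 0}
    - {"dp": [0, 0, 0], "twist": 0}

```text
time_s: 10.95
eef_pos: [543.7, -89.8, 189.3]
ee_rot: [[-0.96, 0.281, -0.0], [0.281, 0.96, 0.0], [0.0, -0.0, -1.0]]
force: [-0.1, -4.8, -11.9]
gripper_width: 24.7
grasp_force: 59.7
```

>>> step_arm:
  steps:
    - {"dp": [0, 0, -0.0025], "twist": 0}
    - {"dp": [0, 0, 0], "twist": 0}

```text
time_s: 11.15
eef_pos: [543.8, -89.8, 190.5]
ee_rot: [[-0.96, 0.281, -0.0], [0.281, 0.96, 0.0], [0.0, -0.0, -1.0]]
force: [0.5, -4.7, -11.8]
gripper_width: 24.8
grasp_force: 59.7
```

>>> step_arm:
  steps:
    - {"dp": [0, 0, -0.0025], "twist": 0}
    - {"dp": [0, 0, 0], "twist": 0}

```text
time_s: 11.35
eef_pos: [543.9, -89.9, 192.2]
ee_rot: [[-0.96, 0.281, 0.0], [0.281, 0.96, -0.0], [-0.001, -0.0, -1.0]]
force: [-2.9, -3.9, -2.3]
gripper_width: 24.7
grasp_force: 60.7
```

>>> step_arm:
  steps:
    - {"dp": [0, 0, -0.0025], "twist": 0}
    - {"dp": [0, 0, 0], "twist": 0}

```text
time_s: 11.55
eef_pos: [543.9, -89.8, 193.2]
ee_rot: [[-0.96, 0.281, 0.001], [0.281, 0.96, -0.0], [-0.001, -0.0, -1.0]]
force: [-3.6, -4.0, -2.2]
gripper_width: 24.4
grasp_force: 60.7
```

>>> step_arm:
  steps:
    - {"dp": [0, 0, -0.0025], "twist": 0}
    - {"dp": [0, 0, 0], "twist": 0}

```text
time_s: 11.75
eef_pos: [543.9, -89.8, 193.8]
ee_rot: [[-0.96, 0.281, 0.0], [0.281, 0.96, -0.0], [-0.0, -0.0, -1.0]]
force: [-2.9, -4.0, -1.4]
gripper_width: 24.4
grasp_force: 60.7
```

>>> step_arm:
  steps:
    - {"dp": [0, 0, -0.0025], "twist": 0}
    - {"dp": [0, 0, 0], "twist": 0}

```text
time_s: 11.95
eef_pos: [543.9, -89.8, 194.7]
ee_rot: [[-0.96, 0.281, 0.0], [0.281, 0.96, -0.0], [-0.0, -0.0, -1.0]]
force: [-2.3, -3.8, -2.4]
gripper_width: 24.2
grasp_force: 60.7
```

Click 2 at about z=191.

>>> step_arm:
  steps:
    - {"dp": [0, 0, -0.0025], "twist": 0}
    - {"dp": [0, 0, 0], "twist": 0}

```text
time_s: 12.15
eef_pos: [543.9, -89.9, 195.6]
ee_rot: [[-0.96, 0.281, 0.0], [0.281, 0.96, -0.0], [-0.0, -0.0, -1.0]]
force: [-1.9, -3.4, -2.6]
gripper_width: 24.5
grasp_force: 60.7
```

>>> step_arm:
  steps:
    - {"dp": [0, 0, -0.0025], "twist": 0}
    - {"dp": [0, 0, 0], "twist": 0}

```text
time_s: 12.35
eef_pos: [543.9, -89.8, 196.6]
ee_rot: [[-0.96, 0.281, 0.0], [0.281, 0.96, -0.0], [-0.0, 0.0, -1.0]]
force: [-2.7, -3.4, -2.9]
gripper_width: 24.5
grasp_force: 60.7
```

>>> step_arm:
  steps:
    - {"dp": [0, 0, -0.0025], "twist": 0}
    - {"dp": [0, 0, 0], "twist": 0}

```text
time_s: 12.55
eef_pos: [543.9, -89.8, 197.6]
ee_rot: [[-0.96, 0.281, 0.0], [0.281, 0.96, -0.0], [-0.0, -0.0, -1.0]]
force: [-2.2, -4.2, -1.9]
gripper_width: 24.5
grasp_force: 60.7
```

>>> step_arm:
  steps:
    - {"dp": [0, 0, -0.0025], "twist": 0}
    - {"dp": [0, 0, 0], "twist": 0}

```text
time_s: 12.75
eef_pos: [543.9, -89.8, 198.6]
ee_rot: [[-0.96, 0.281, 0.0], [0.281, 0.96, -0.0], [-0.0, -0.0, -1.0]]
force: [-3.1, -3.7, -2.3]
gripper_width: 24.7
grasp_force: 60.7
```

>>> step_arm:
  steps:
    - {"dp": [0, 0, -0.0025], "twist": 0}
    - {"dp": [0, 0, 0], "twist": 0}

```text
time_s: 12.95
eef_pos: [543.9, -89.8, 199.6]
ee_rot: [[-0.96, 0.281, 0.0], [0.281, 0.96, -0.0], [-0.0, -0.0, -1.0]]
force: [-2.7, -4.9, -3.0]
gripper_width: 24.8
grasp_force: 60.7
```

>>> step_arm:
  steps:
    - {"dp": [0, 0, -0.0025], "twist": 0}
    - {"dp": [0, 0, 0], "twist": 0}

```text
time_s: 13.15
eef_pos: [543.9, -89.8, 200.6]
ee_rot: [[-0.96, 0.281, 0.0], [0.281, 0.96, -0.0], [-0.0, -0.0, -1.0]]
force: [-2.6, -3.5, -2.3]
gripper_width: 24.8
grasp_force: 60.7
```

>>> step_arm:
  steps:
    - {"dp": [0, 0, -0.0025], "twist": 0}
    - {"dp": [0, 0, 0], "twist": 0}

```text
time_s: 13.35
eef_pos: [543.8, -89.8, 201.3]
ee_rot: [[-0.96, 0.281, -0.0], [0.281, 0.96, 0.0], [0.0, 0.0, -1.0]]
force: [-2.5, -3.3, -5.0]
gripper_width: 24.6
grasp_force: 60.3
```

>>> step_arm:
  steps:
    - {"dp": [0, 0, -0.0025], "twist": 0}
    - {"dp": [0, 0, 0], "twist": 0}

```text
time_s: 13.55
eef_pos: [543.8, -89.8, 202.0]
ee_rot: [[-0.96, 0.281, -0.001], [0.281, 0.96, 0.0], [0.001, 0.0, -1.0]]
force: [1.3, -5.1, -11.8]
gripper_width: 24.4
grasp_force: 59.8
```

>>> step_arm:
  steps:
    - {"dp": [0, 0, -0.0025], "twist": 0}
    - {"dp": [0, 0, 0], "twist": 0}

```text
time_s: 13.75
eef_pos: [543.7, -89.8, 203.2]
ee_rot: [[-0.96, 0.281, -0.001], [0.281, 0.96, 0.0], [0.001, 0.0, -1.0]]
force: [-0.6, -4.6, -13.5]
gripper_width: 24.3
grasp_force: 59.8
```

>>> step_arm:
  steps:
    - {"dp": [0, 0, -0.0025], "twist": 0}
    - {"dp": [0, 0, 0], "twist": 0}

```text
time_s: 13.95
eef_pos: [543.8, -89.8, 204.7]
ee_rot: [[-0.96, 0.281, -0.0], [0.281, 0.96, -0.0], [0.0, -0.0, -1.0]]
force: [-0.4, -4.1, -10.3]
gripper_width: 24.4
grasp_force: 59.9
```

>>> step_arm:
  steps:
    - {"dp": [0, 0, -0.0025], "twist": 0}
    - {"dp": [0, 0, 0], "twist": 0}

```text
time_s: 14.15
eef_pos: [543.9, -89.9, 206.3]
ee_rot: [[-0.96, 0.281, 0.001], [0.281, 0.96, -0.0], [-0.001, -0.0, -1.0]]
force: [-3.2, -4.0, -2.9]
gripper_width: 24.4
grasp_force: 60.7
```

>>> step_arm:
  steps:
    - {"dp": [0, 0, -0.0025], "twist": 0}
    - {"dp": [0, 0, 0], "twist": 0}

```text
time_s: 14.35
eef_pos: [543.9, -89.8, 207.1]
ee_rot: [[-0.96, 0.281, 0.001], [0.281, 0.96, -0.0], [-0.001, -0.0, -1.0]]
force: [-2.4, -4.4, -2.7]
gripper_width: 24.6
grasp_force: 60.7
```

>>> step_arm:
  steps:
    - {"dp": [0, 0, -0.0025], "twist": 0}
    - {"dp": [0, 0, 0], "twist": 0}

```text
time_s: 14.55
eef_pos: [543.9, -89.8, 207.8]
ee_rot: [[-0.96, 0.281, 0.0], [0.281, 0.96, -0.0], [-0.0, -0.0, -1.0]]
force: [-2.8, -4.3, -3.0]
gripper_width: 24.4
grasp_force: 60.7
```

Click 3 at about z=205.5. The fourth is due between about 212 and 219.

>>> step_arm:
  steps:
    - {"dp": [0, 0, -0.0025], "twist": 0}
    - {"dp": [0, 0, 0], "twist": 0}

```text
time_s: 14.75
eef_pos: [543.9, -89.8, 208.7]
ee_rot: [[-0.96, 0.281, 0.0], [0.281, 0.96, -0.0], [-0.0, 0.0, -1.0]]
force: [-1.8, -3.9, -3.3]
gripper_width: 24.2
grasp_force: 60.7
```

>>> step_arm:
  steps:
    - {"dp": [0, 0, -0.0025], "twist": 0}
    - {"dp": [0, 0, 0], "twist": 0}

```text
time_s: 14.95
eef_pos: [543.9, -89.8, 209.6]
ee_rot: [[-0.96, 0.281, 0.0], [0.281, 0.96, -0.0], [-0.0, 0.0, -1.0]]
force: [-2.0, -3.6, -2.6]
gripper_width: 24.6
grasp_force: 60.7
```

>>> step_arm:
  steps:
    - {"dp": [0, 0, -0.0025], "twist": 0}
    - {"dp": [0, 0, 0], "twist": 0}

```text
time_s: 15.15
eef_pos: [543.9, -89.9, 210.6]
ee_rot: [[-0.96, 0.281, 0.0], [0.281, 0.96, -0.0], [-0.0, -0.0, -1.0]]
force: [-1.9, -3.9, -2.7]
gripper_width: 24.9
grasp_force: 60.7
```

>>> step_arm:
  steps:
    - {"dp": [0, 0, -0.0025], "twist": 0}
    - {"dp": [0, 0, 0], "twist": 0}

```text
time_s: 15.35
eef_pos: [543.9, -89.8, 211.6]
ee_rot: [[-0.96, 0.281, 0.0], [0.281, 0.96, -0.0], [-0.0, 0.0, -1.0]]
force: [-2.6, -4.1, -2.7]
gripper_width: 24.5
grasp_force: 60.7
```

>>> step_arm:
  steps:
    - {"dp": [0, 0, -0.0025], "twist": 0}
    - {"dp": [0, 0, 0], "twist": 0}

```text
time_s: 15.55
eef_pos: [543.9, -89.8, 212.6]
ee_rot: [[-0.96, 0.281, 0.0], [0.281, 0.96, -0.0], [-0.0, -0.0, -1.0]]
force: [-3.3, -4.3, -3.2]
gripper_width: 24.2
grasp_force: 60.7
```

>>> step_arm:
  steps:
    - {"dp": [0, 0, -0.0025], "twist": 0}
    - {"dp": [0, 0, 0], "twist": 0}

```text
time_s: 15.75
eef_pos: [543.9, -89.9, 213.6]
ee_rot: [[-0.96, 0.281, 0.0], [0.281, 0.96, -0.0], [-0.0, -0.0, -1.0]]
force: [-2.6, -2.7, -2.3]
gripper_width: 24.6
grasp_force: 60.7
```

>>> step_arm:
  steps:
    - {"dp": [0, 0, -0.0025], "twist": 0}
    - {"dp": [0, 0, 0], "twist": 0}

```text
time_s: 15.95
eef_pos: [543.9, -89.9, 214.6]
ee_rot: [[-0.96, 0.281, 0.0], [0.281, 0.96, -0.0], [-0.0, 0.0, -1.0]]
force: [-2.7, -3.8, -2.9]
gripper_width: 24.3
grasp_force: 60.7
```

>>> step_arm:
  steps:
    - {"dp": [0, 0, -0.0025], "twist": 0}
    - {"dp": [0, 0, 0], "twist": 0}

```text
time_s: 16.15
eef_pos: [543.8, -89.8, 215.2]
ee_rot: [[-0.96, 0.281, -0.0], [0.281, 0.96, 0.0], [0.0, 0.0, -1.0]]
force: [-0.0, -4.0, -8.5]
gripper_width: 24.4
grasp_force: 60.1
```

>>> step_arm:
  steps:
    - {"dp": [0, 0, -0.0025], "twist": 0}
    - {"dp": [0, 0, 0], "twist": 0}

```text
time_s: 16.35
eef_pos: [543.7, -89.8, 216.0]
ee_rot: [[-0.96, 0.281, -0.001], [0.281, 0.96, 0.0], [0.001, 0.0, -1.0]]
force: [1.3, -4.7, -13.1]
gripper_width: 25.1
grasp_force: 59.8
```

>>> step_arm:
  steps:
    - {"dp": [0, 0, -0.0025], "twist": 0}
    - {"dp": [0, 0, 0], "twist": 0}

```text
time_s: 16.55
eef_pos: [543.8, -89.8, 217.4]
ee_rot: [[-0.96, 0.281, -0.0], [0.281, 0.96, 0.0], [0.0, 0.0, -1.0]]
force: [0.3, -5.5, -12.4]
gripper_width: 24.7
grasp_force: 59.7
```

>>> step_arm:
  steps:
    - {"dp": [0, 0, -0.0025], "twist": 0}
    - {"dp": [0, 0, 0], "twist": 0}

```text
time_s: 16.75
eef_pos: [543.9, -89.8, 218.9]
ee_rot: [[-0.96, 0.281, 0.0], [0.281, 0.96, -0.0], [-0.0, -0.0, -1.0]]
force: [-2.8, -3.4, -2.8]
gripper_width: 24.5
grasp_force: 60.8
```

>>> step_arm:
  steps:
    - {"dp": [0, 0, -0.0025], "twist": 0}
    - {"dp": [0, 0, 0], "twist": 0}

```text
time_s: 16.95
eef_pos: [543.9, -89.8, 220.4]
ee_rot: [[-0.96, 0.281, 0.001], [0.281, 0.96, -0.0], [-0.001, -0.0, -1.0]]
force: [-4.1, -4.1, -2.5]
gripper_width: 24.7
grasp_force: 60.8
```

Click 4 at about z=218. Now I'll ease it down in small steps.

>>> step_arm:
  steps:
    - {"dp": [0, 0, 0.0012], "twist": 0}
    - {"dp": [0, 0, 0], "twist": 0}

```text
time_s: 17.15
eef_pos: [543.9, -89.8, 219.4]
ee_rot: [[-0.96, 0.281, 0.0], [0.281, 0.96, -0.0], [-0.0, -0.0, -1.0]]
force: [-2.9, -4.6, -1.8]
gripper_width: 24.6
grasp_force: 60.8
```

>>> step_arm:
  steps:
    - {"dp": [0, 0, 0.0012], "twist": 0}
    - {"dp": [0, 0, 0], "twist": 0}

```text
time_s: 17.35
eef_pos: [544.0, -89.8, 218.9]
ee_rot: [[-0.96, 0.281, 0.0], [0.281, 0.96, -0.0], [-0.0, -0.0, -1.0]]
force: [-3.0, -3.2, 0.0]
gripper_width: 24.7
grasp_force: 61.2
```

>>> step_arm:
  steps:
    - {"dp": [0, 0, 0.0012], "twist": 0}
    - {"dp": [0, 0, 0], "twist": 0}

```text
time_s: 17.55
eef_pos: [543.9, -89.9, 218.8]
ee_rot: [[-0.96, 0.281, 0.001], [0.281, 0.96, -0.0], [-0.001, -0.0, -1.0]]
force: [-5.1, -2.4, 2.8]
gripper_width: 24.1
grasp_force: 61.5
```

>>> step_arm:
  steps:
    - {"dp": [0, 0, 0.001], "twist": 0}
    - {"dp": [0, 0, 0], "twist": 0}

```text
time_s: 17.75
eef_pos: [544.0, -89.9, 218.7]
ee_rot: [[-0.96, 0.281, 0.001], [0.281, 0.96, -0.0], [-0.001, -0.0, -1.0]]
force: [-5.6, -2.9, 6.3]
gripper_width: 24.5
grasp_force: 61.7
```

It rests on the pawl at about 218.8, with Fz turning positive. I'll ease off the slight press and open gradually.

>>> step_arm:
  steps:
    - {"dp": [0, 0.001, -0.001], "twist": 0}
    - {"dp": [0, 0, 0], "twist": 0}

```text
time_s: 17.95
eef_pos: [544.0, -89.8, 218.9]
ee_rot: [[-0.96, 0.281, 0.001], [0.281, 0.96, -0.001], [-0.001, -0.001, -1.0]]
force: [-6.0, -5.0, 4.0]
gripper_width: 24.7
grasp_force: 61.4
```

>>> step_arm:
  steps:
    - {"dp": [0, 0, 0], "twist": 0}
    - {"dp": [0, 0, 0], "twist": 0}
  fingers: -0.38

```text
time_s: 18.15
eef_pos: [544.1, -89.5, 218.6]
ee_rot: [[-0.96, 0.281, 0.001], [0.281, 0.96, -0.0], [-0.001, -0.0, -1.0]]
force: [-4.7, -3.6, 1.8]
gripper_width: 26.6
grasp_force: 2.4
```

>>> step_arm:
  steps:
    - {"dp": [0, 0, 0], "twist": 0}
    - {"dp": [0, 0, 0], "twist": 0}
  fingers: -0.3

```text
time_s: 18.35
eef_pos: [544.8, -89.0, 218.5]
ee_rot: [[-0.96, 0.281, 0.002], [0.281, 0.96, 0.001], [-0.002, 0.001, -1.0]]
force: [0.4, -0.4, -0.7]
gripper_width: 29.9
grasp_force: 0.0
```

>>> step_arm:
  steps:
    - {"dp": [0, 0, 0], "twist": 0}
    - {"dp": [0, 0, 0], "twist": 0}
    - {"dp": [0, 0, 0], "twist": 0}
  fingers: 0.1

```text
time_s: 18.65
eef_pos: [544.1, -89.3, 218.1]
ee_rot: [[-0.96, 0.281, 0.0], [0.281, 0.96, 0.0], [-0.0, 0.0, -1.0]]
force: [0.3, 0.6, -0.3]
gripper_width: 47.0
grasp_force: 0.0
```

Released. Now up, then over to the cup with the fingers open.

>>> step_arm:
  steps:
    - {"dp": [0, 0, -0.09], "twist": 0}
    - {"dp": [0, 0, -0.09], "twist": 0}
    - {"dp": [0, 0, 0], "twist": 0}

```text
time_s: 18.95
eef_pos: [546.1, -90.0, 294.6]
ee_rot: [[-0.96, 0.281, 0.007], [0.281, 0.96, -0.002], [-0.007, 0.0, -1.0]]
force: [0.6, 1.0, -0.9]
gripper_width: 47.3
grasp_force: 0.0
```

>>> step_arm:
  steps:
    - {"dp": [0.029, 0.102, 0], "twist": 0}
    - {"dp": [0.029, 0.102, 0], "twist": 0}
    - {"dp": [0.029, 0.102, 0], "twist": 0}
    - {"dp": [0.029, 0.102, 0], "twist": 0}
    - {"dp": [0.029, 0.102, 0], "twist": 0}
    - {"dp": [0.029, 0.102, 0], "twist": 0}
    - {"dp": [0.029, 0.102, 0.05], "twist": 0}
    - {"dp": [0.029, 0.102, 0.1], "twist": 0}
    - {"dp": [0, 0, 0.1], "twist": 0}
    - {"dp": [0, 0, 0], "twist": 0}
  fingers: 1

```text
time_s: 19.95
eef_pos: [542.9, 243.9, 190.4]
ee_rot: [[-0.96, 0.279, -0.009], [0.279, 0.96, -0.003], [0.008, -0.005, -1.0]]
force: [-1.4, -0.2, 0.1]
gripper_width: 85.3
grasp_force: 0.0
```

```bash
python3 - <<'E'
from h import *
c=cap('wrist','w5.png');s=arm.sense();print(s['eef_pos'],s['force'],s['time_s'])
h=cv2.cvtColor(c['frame'],cv2.COLOR_BGR2HSV);m=(((h[...,0]<9)|(h[...,0]>172))&(h[...,1]>120)&(h[...,2]>80)).astype(np.uint8)
n,l,st,ce=cv2.connectedComponentsWithStats(m);i=1+np.argmax(st[1:,4]);print(st[i],ce[i],onz(c,*ce[i],57),proj(c,(547,249.3,59)))
d=cap('scene','s5.png');e=cap('top','t5.png')
import pickle;pickle.dump((d,e),open('c5.pkl','wb'))
def blob(m,x0,x1,y0,y1):
    k=np.zeros(m.shape,np.uint8);k[y0:y1,x0:x1]=m[y0:y1,x0:x1]
    n,l,s,ce=cv2.connectedComponentsWithStats(k);i=1+np.argmax(s[1:,4]);return ce[i],s[i]
w=(e['frame'].min(2)>140).astype(np.uint8);p,q=blob(w,262,322,185,235);print('dish',p,q,onz(e,*p,208))
k,q=blob((e['frame'].max(2)<60).astype(np.uint8),330,372,198,225);print('knob top',k,q,onz(e,*k,245))
k2,q2=blob((d['frame'].max(2)<60).astype(np.uint8),215,240,100,142);print(k2,q2,tri(d,k2,e,k))
E
```

```text
[544.59660647 243.52906598 193.6649099 ] [-1.36051002  0.2320683   0.69398264] 20.0
[ 231  149   64   63 3117] [262.81103625 180.05229387] [546.9106546  250.41832307  57.        ] (np.float64(261.59904908770676), np.float64(181.19128963700805))
dish [300.80332681 209.25733855] [ 284  191   35   38 1022] [541.57625287  -3.60289686 208.        ]
knob top [350.07725322 209.99570815] [340 204  21  14 233] [541.39809278 -85.4569741  245.        ]
[225.76839237 108.1880109 ] [215 100  25  22 367] (array([544.27989901, -78.84040482, 289.84214418]), np.float64(11.586004756179024))
```

View pics/w5.png

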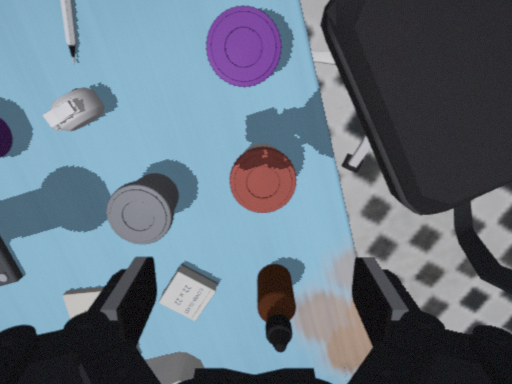

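The wrist view shows the red lid at (263,180), which gives (547,250), agreeing with the first measurement. The grey cup is at (142,213), the purple one at (244,45) and the iodine at (277,300), all clear of the fingers. Going down and gripping.

>>> step_arm:
  steps:
    - {"dp": [-0.001, 0.017, 0], "twist": 0}
    - {"dp": [0, 0, 0.07], "twist": 0}
    - {"dp": [0, 0, 0.07], "twist": 0}
    - {"dp": [0, 0, 0.07], "twist": 0}
    - {"dp": [0, 0, 0.07], "twist": 0}
    - {"dp": [0, 0, 0.07], "twist": 0}
    - {"dp": [0, 0, 0.06], "twist": 0}
    - {"dp": [0, 0, 0], "twist": 0}
    - {"dp": [0, 0, 0], "twist": 0}

```text
time_s: 21.0
eef_pos: [550.1, 250.4, 33.3]
ee_rot: [[-0.96, 0.282, 0.002], [0.282, 0.96, 0.001], [-0.001, 0.001, -1.0]]
force: [0.8, -1.0, -0.2]
gripper_width: 85.4
grasp_force: 0.0
```

>>> step_arm:
  steps:
    - {"dp": [0, 0, 0], "twist": 0}
    - {"dp": [0, 0, 0], "twist": 0}
    - {"dp": [0, 0, 0], "twist": 0}
  fingers: 0.42

```text
time_s: 21.3
eef_pos: [549.7, 250.5, 33.0]
ee_rot: [[-0.96, 0.281, 0.002], [0.281, 0.96, 0.001], [-0.002, 0.001, -1.0]]
force: [-0.1, 0.7, 0.4]
gripper_width: 60.9
grasp_force: 0.0
```

>>> step_arm:
  steps:
    - {"dp": [0.0065, -0.002, 0], "twist": 0}
    - {"dp": [0, 0, 0.01], "twist": 0}
    - {"dp": [0, 0, 0.01], "twist": 0}
    - {"dp": [0, 0, 0], "twist": 0}

```text
time_s: 21.7
eef_pos: [545.5, 250.1, 22.9]
ee_rot: [[-0.96, 0.281, -0.001], [0.281, 0.96, -0.0], [0.001, -0.001, -1.0]]
force: [0.5, 0.3, -1.0]
gripper_width: 60.6
grasp_force: 0.0
```

>>> step_arm:
  steps:
    - {"dp": [0, 0, 0], "twist": 0}
    - {"dp": [0, 0, 0], "twist": 0}
    - {"dp": [0, 0, 0], "twist": 0}
    - {"dp": [0, 0, 0], "twist": 0}
  fingers: -1

```text
time_s: 22.1
eef_pos: [546.1, 250.2, 23.7]
ee_rot: [[-0.96, 0.281, -0.0], [0.281, 0.96, -0.0], [0.0, -0.0, -1.0]]
force: [0.3, -0.4, -0.2]
gripper_width: 55.9
grasp_force: 63.4
```

>>> step_arm:
  steps:
    - {"dp": [0, 0, -0.025], "twist": 0}
    - {"dp": [0, 0, -0.05], "twist": 0}
    - {"dp": [0, 0, 0], "twist": 0}
    - {"dp": [0, 0, 0], "twist": 0}

```text
time_s: 22.5
eef_pos: [546.7, 250.4, 54.4]
ee_rot: [[-0.96, 0.281, 0.001], [0.281, 0.96, 0.0], [-0.001, 0.001, -1.0]]
force: [0.4, -0.2, -0.0]
gripper_width: 55.8
grasp_force: 63.5
```

```bash
python3 - <<'E'
from h import *
d=cap('scene','s6.png');cv2.imwrite('pics/s6c.png',cv2.resize(d['frame'][100:290,190:400],None,fx=3,fy=3,interpolation=2))
s=arm.sense();print(s['eef_pos'],s['force'],s['gripper_width'],s['grasp_force'])
E
```

```text
[546.11328636 250.2154724   53.75638889] [-0.60014941 -0.28018957 -1.2417001 ] 55.86462409127244 63.4726881980896
```

View pics/s6c.png

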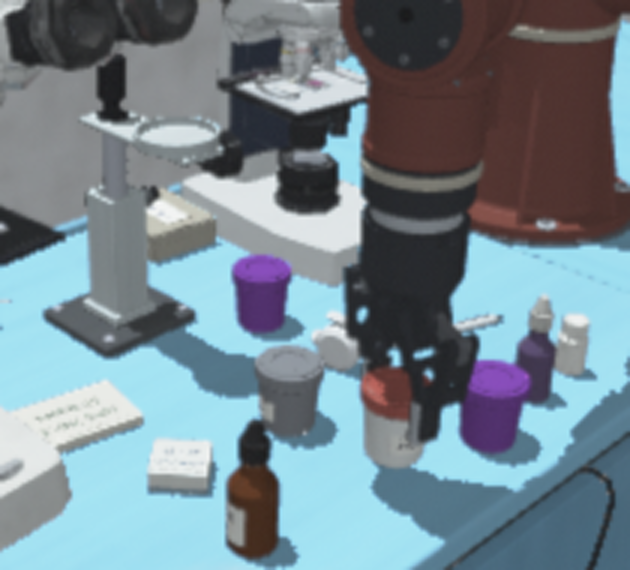

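The crop shows the red-lidded cup held upright at about (393,415), clear of the grey and purple cups, with the column raised at (113,165). Lifting and carrying it to above the dish, which should be at about (541.8,-3.8) with its floor near z=204.

>>> step_arm:
  steps:
    - {"dp": [0, 0, -0.05], "twist": 0}
    - {"dp": [0, 0, -0.09], "twist": 0}
    - {"dp": [0, 0, -0.1], "twist": 0}
    - {"dp": [0, 0, -0.1], "twist": 0}
    - {"dp": [0, 0, -0.1], "twist": 0}
    - {"dp": [0, 0, -0.09], "twist": 0}
    - {"dp": [0, 0, -0.05], "twist": 0}
    - {"dp": [0, 0, 0], "twist": 0}

```text
time_s: 23.35
eef_pos: [547.3, 250.6, 288.2]
ee_rot: [[-0.96, 0.281, 0.004], [0.281, 0.96, 0.001], [-0.003, 0.002, -1.0]]
force: [-0.5, 1.1, -1.5]
gripper_width: 55.7
grasp_force: 63.6
```

>>> step_arm:
  steps:
    - {"dp": [-0.012, -0.044, 0], "twist": 0}
    - {"dp": [-0.02, -0.073, 0], "twist": 0}
    - {"dp": [-0.024, -0.0875, 0], "twist": 0}
    - {"dp": [-0.024, -0.0875, 0], "twist": 0}
    - {"dp": [-0.024, -0.0875, 0], "twist": 0}
    - {"dp": [-0.024, -0.0875, 0], "twist": 0}
    - {"dp": [-0.02, -0.073, 0], "twist": 0}
    - {"dp": [-0.016, -0.06, 0], "twist": 0}
    - {"dp": [0, 0, 0], "twist": 0}
    - {"dp": [0, 0, 0], "twist": 0}

```text
time_s: 24.35
eef_pos: [540.7, 0.7, 284.3]
ee_rot: [[-0.959, 0.283, -0.002], [0.283, 0.959, 0.0], [0.003, -0.0, -1.0]]
force: [-0.4, 0.4, -1.0]
gripper_width: 55.8
grasp_force: 63.6
```

```bash
python3 - <<'E'
from h import *
s=arm.sense();print(s['eef_pos'],s['force'],s['gripper_width'],s['time_s'])
p=s['eef_pos'];d=np.array([541.8,-3.8,p[2]])-p;print(np.array(s['ee_rot']).T@d/400)
d=cap('wrist','w7.png');e=cap('scene','s7.png')
cv2.imwrite('pics/p7.png',np.hstack([cv2.resize(d['frame'],(400,300)),cv2.resize(e['frame'][50:200,150:350],(400,300),interpolation=2)]))
E
```

```text
[540.71910494   0.7480593  284.30893389] [-0.36396939  0.39686342 -1.02682825] 55.82407934031168 24.35
[-5.80504764e-03 -1.01431567e-02 -1.23675942e-05]
```

View pics/p7.png

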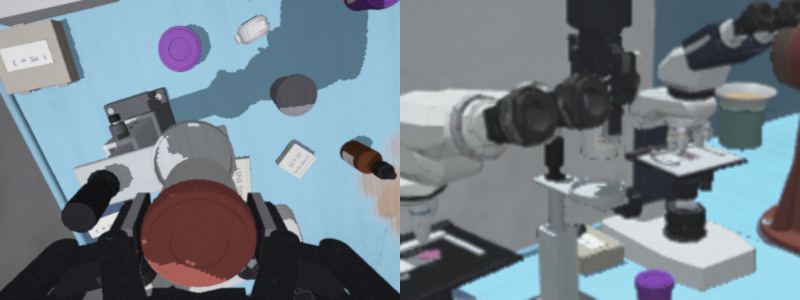

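In the scene half the cup hangs at (603,140) directly over the dish (597,190). In the wrist half the lid is level between the fingers, clear of the knob at (90,200). A small correction, then down.

>>> step_arm:
  steps:
    - {"dp": [-0.006, -0.01, 0], "twist": 0}
    - {"dp": [0, 0, 0.03], "twist": 0}
    - {"dp": [0, 0, 0.03], "twist": 0}
    - {"dp": [0, 0, 0.03], "twist": 0}
    - {"dp": [0, 0, 0.015], "twist": 0}
    - {"dp": [0, 0, 0], "twist": 0}
    - {"dp": [0, 0, 0], "twist": 0}

```text
time_s: 25.15
eef_pos: [542.9, -3.0, 243.8]
ee_rot: [[-0.96, 0.281, -0.0], [0.281, 0.96, -0.0], [0.0, -0.0, -1.0]]
force: [-0.5, -0.2, -0.1]
gripper_width: 55.8
grasp_force: 63.6
```

>>> step_arm:
  steps:
    - {"dp": [0, 0, 0], "twist": 0}
    - {"dp": [0, 0, 0], "twist": 0}

```text
time_s: 25.35
eef_pos: [543.2, -3.1, 244.2]
ee_rot: [[-0.96, 0.281, 0.001], [0.281, 0.96, -0.0], [-0.001, 0.0, -1.0]]
force: [-0.5, -0.7, -0.2]
gripper_width: 55.5
grasp_force: 63.6
```

>>> step_arm:
  steps:
    - {"dp": [0, 0, 0.01], "twist": 0}
    - {"dp": [0, 0, 0.01], "twist": 0}
    - {"dp": [0, 0, 0.005], "twist": 0}
    - {"dp": [0, 0, 0], "twist": 0}
    - {"dp": [0, 0, 0], "twist": 0}

```text
time_s: 25.85
eef_pos: [542.8, -3.0, 233.7]
ee_rot: [[-0.96, 0.281, -0.0], [0.281, 0.96, 0.0], [0.0, -0.0, -1.0]]
force: [-0.5, -0.2, 0.3]
gripper_width: 55.7
grasp_force: 63.6
```

>>> step_arm:
  steps:
    - {"dp": [0, 0, 0.003], "twist": 0}
    - {"dp": [0, 0, 0], "twist": 0}

```text
time_s: 26.05
eef_pos: [543.0, -3.1, 232.8]
ee_rot: [[-0.96, 0.281, 0.001], [0.281, 0.96, -0.0], [-0.001, 0.0, -1.0]]
force: [0.3, 0.4, 1.3]
gripper_width: 55.5
grasp_force: 63.6
```

>>> step_arm:
  steps:
    - {"dp": [0, 0, 0.003], "twist": 0}
    - {"dp": [0, 0, 0], "twist": 0}

```text
time_s: 26.25
eef_pos: [543.3, -3.1, 232.2]
ee_rot: [[-0.96, 0.281, 0.002], [0.281, 0.96, -0.0], [-0.002, 0.0, -1.0]]
force: [-1.1, 0.8, 7.6]
gripper_width: 55.6
grasp_force: 64.1
```

>>> step_arm:
  steps:
    - {"dp": [0, 0, 0.002], "twist": 0}
    - {"dp": [0, 0, 0], "twist": 0}

```text
time_s: 26.45
eef_pos: [543.5, -3.1, 231.9]
ee_rot: [[-0.96, 0.281, 0.002], [0.281, 0.96, -0.0], [-0.002, 0.0, -1.0]]
force: [-1.6, 0.8, 11.6]
gripper_width: 55.4
grasp_force: 64.3
```

Contact at TCP z of about 232.5, so the cup's underside is at about 209. That's below the lowest possible rim height (212), so it is on the dish floor. Relieving the press and releasing.

>>> step_arm:
  steps:
    - {"dp": [0, 0, -0.003], "twist": 0}
    - {"dp": [0, 0, 0], "twist": 0}

```text
time_s: 26.65
eef_pos: [543.2, -3.0, 232.4]
ee_rot: [[-0.96, 0.281, 0.001], [0.281, 0.96, -0.0], [-0.001, 0.0, -1.0]]
force: [-1.1, 0.6, 6.4]
gripper_width: 55.8
grasp_force: 63.6
```

>>> step_arm:
  steps:
    - {"dp": [0, 0, -0.001], "twist": 0}
    - {"dp": [0, 0, 0], "twist": 0}
  fingers: 0.34

```text
time_s: 26.85
eef_pos: [542.8, -3.1, 231.9]
ee_rot: [[-0.96, 0.281, -0.0], [0.281, 0.96, 0.0], [0.0, -0.0, -1.0]]
force: [1.2, -0.3, -0.5]
gripper_width: 57.3
grasp_force: 0.2
```

>>> step_arm:
  steps:
    - {"dp": [0, 0, 0], "twist": 0}
    - {"dp": [0, 0, 0], "twist": 0}
    - {"dp": [0, 0, 0], "twist": 0}
  fingers: 0.8

```text
time_s: 27.15
eef_pos: [542.8, -3.0, 232.0]
ee_rot: [[-0.96, 0.281, -0.0], [0.281, 0.96, 0.0], [0.0, -0.0, -1.0]]
force: [-0.8, -0.8, -0.9]
gripper_width: 76.9
grasp_force: 0.0
```

>>> step_arm:
  steps:
    - {"dp": [0, 0, -0.04], "twist": 0}
    - {"dp": [0, 0, -0.08], "twist": 0}
    - {"dp": [0, 0, -0.1], "twist": 0}
    - {"dp": [0.03, 0.09, -0.05], "twist": 0}
    - {"dp": [0.03, 0.09, 0], "twist": 0}
    - {"dp": [0.03, 0.09, 0], "twist": 0}
    - {"dp": [0.03, 0.09, 0], "twist": 0}
    - {"dp": [0, 0, 0], "twist": 0}
    - {"dp": [0, 0, 0], "twist": 0}

```text
time_s: 28.05
eef_pos: [537.1, 149.3, 340.0]
ee_rot: [[-0.96, 0.279, -0.0], [0.279, 0.96, -0.0], [0.0, -0.0, -1.0]]
force: [0.5, -0.1, -0.5]
gripper_width: 77.1
grasp_force: 0.0
```

```bash
python3 - <<'E'
from h import *
import pickle
s=arm.sense();print(s['eef_pos'],s['force'],s['gripper_width'],s['time_s'])
d,e=cap('scene','s8.png'),cap('top','t8.png')
def blob(F,x0,x1,y0,y1):
    h=cv2.cvtColor(F,cv2.COLOR_BGR2HSV);m=(((h[...,0]<12)|(h[...,0]>170))&(h[...,1]>110)&(h[...,2]>50)).astype(np.uint8)
    k=np.zeros_like(m);k[y0:y1,x0:x1]=m[y0:y1,x0:x1]
    n,l,s,ce=cv2.connectedComponentsWithStats(k);i=1+np.argmax(s[1:,4]);return ce[i],s[i]
p=blob(e['frame'],250,340,170,250);q=blob(d['frame'],225,285,95,180);print(p,q,tri(d,q[0],e,p[0]),onz(e,*p[0],268))
# knob in top view vs earlier
d5,e5=pickle.load(open('c5.pkl','rb'))
for f in(e5,e): 
    m=(f['frame'][198:225,330:372].max(2)<60);ys,xs=np.nonzero(m);print('knob',xs.mean()+330,ys.mean()+198,m.sum())
cv2.imwrite('pics/fin.png',np.hstack([cv2.resize(d['frame'][90:280,190:400],(400,362),interpolation=2),cv2.resize(e['frame'][120:290,150:370],(400,362),interpolation=2)]))
E
```

```text
[537.07055685 149.29474622 339.9706095 ] [ 0.46103906 -0.13108095 -0.45521328] 77.13756384467017 28.05
(array([256.84819897, 210.8670669 ]), array([ 250,  170,   17,   80, 1166], dtype=int32)) (array([248.5617284 , 125.72839506]), array([238, 121,  21,  10, 162], dtype=int32)) (array([556.89736939,  58.99711858, 280.1096886 ]), np.float64(59.5764947109633)) [534.98312376  78.47677444 268.        ]
knob 349.73640167364016 210.34728033472803 239
knob 349.92488262910797 210.07981220657277 213
```

```bash
python3 - <<'E'
from h import *
import pickle
d,e=pickle.load(open('c5.pkl','rb'))
S=cv2.imread('pics/s8.png');T=cv2.imread('pics/t8.png')
def red(F,x0,x1,y0,y1):
    h=cv2.cvtColor(F,cv2.COLOR_BGR2HSV);m=((h[...,0]<12)|(h[...,0]>170))&(h[...,1]>110)&(h[...,2]>50)
    k=np.zeros(m.shape,np.uint8);k[y0:y1,x0:x1]=m[y0:y1,x0:x1]
    n,l,s,c=cv2.connectedComponentsWithStats(k);return [(s[i],c[i].round(1)) for i in range(1,n) if s[i,4]>30]
print('scene',red(S,225,285,95,180),proj(d,(542,-3,263)))
r=red(T,280,330,180,240);print('top',r,proj(e,(542,-3,268)))
# white body under lid: column extents per row in scene
for v in range(118,162,3): print(v,''.join('R' if p[2]>p[0]+40 else 'W' if p.min()>130 else 'b' if p[0]>p[2]+40 else '.' for p in S[v,225:275].astype(int)))
for n,(a,b) in dict(x=(d['frame'],S),t=(e['frame'],T)).items():
  pts=dict(iod=(673,224,30),cov=(656,131,10),tally=(447,105,25),grey=(545,140,30),p1=(443,2,30),p2=(441,263,30))
  for k,P in pts.items():
    u,v=map(int,proj(d if n=='x' else e,P));print(n,k,(u,v),np.abs(a[v-8:v+8,u-8:u+8].astype(int)-b[v-8:v+8,u-8:u+8]).mean().round(1),end='; ')
E
```

```text
scene [(array([238, 121,  21,  10, 162], dtype=int32), array([248.6, 125.7]))] (np.float64(248.69024114951094), np.float64(125.71290720783685))
top [(array([290, 191,  32,  31, 791], dtype=int32), array([305.3, 206.3]))] (np.float64(304.97924196178883), np.float64(207.9929417589614))
118 ..........WWWWWWWWW...................WW..........
121 .........W.W....RRRRRRRRRRRRRR...WWWWWWW..........
124 ............RRRRRRRRRRRRRRRRRRRRRR.....W..........
127 .............RRRRRRRRRRRRRRRRRRRR...............WW
130 .........WWW.....RRRRRRRRRRRRR....WW............WW
133 ..........WWW....WWWWWWWWWWWWW....W...WW..........
136 .........W.......WWWWWWWWWWW..........WW..........
139 ...........WWWW..WWWWWWWWWWW.WW...W...WW..........
142 WWWWWWWWWWW......WWWWWWWWW...WW..W...WW...........
145 ....WWWWWWWWWWW..WWWWWWWWWWWW.....................
148 .................WWWWWW....W......................
151 ..................................................
154 ..........................W.....................W.
157 .............................WWWWW.............WW.
160 ........................WWWWWWWWWWWWWWWWWWWWWWWWWW
x iod (273, 268) 1.7; x cov (250, 254) 3.2; x tally (302, 213) 3.4; x grey (286, 230) 2.4; x p1 (276, 197) 2.2; x p2 (353, 235) 6.8; t iod (189, 149) 50.2; t cov (231, 159) 88.1; t tally (240, 253) 72.2; t grey (225, 208) 44.1; t p1 (287, 256) 28.7; t p2 (167, 254) 34.0;
```

The cup stands upright at the predicted spot in both views: the scene lid is at (248.6,125.7) against (248.7,125.7) predicted. The bystanders haven't moved in the scene view; in the top view the arm hides them. Handing in.

```bash
python3 -c "
from plant import arm
print(arm.job_done())"
```

```text
the job is handed in; nothing more can be done
None
```

I handed the job in at about 28 s: the column was raised exactly four clicks and eased down onto the pawl, the red-lidded cup then stood upright in the dish, and nothing else on the bench was touched; the hand-in gave no verdict.

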